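# Seat a sample disc in the counter's tray and shut the tray

### The arm

A 6-joint arm with a two-finger parallel gripper is mounted at the origin on a cart in front of the work surface, level with it; the furniture and walls round the work are solid. World frame = base frame: x ahead of the robot, y to its left, z up, the work surface at z = 0. Lengths are in m, angles in rad, forces in N, time in s.
With the tool pointing down it reaches from about 0.275 to 0.875 m from the base axis. Payload 12.5 kg.
Tool frame: the origin (TCP) lies midway between the tips of the shut fingers; the grasp point (between the pads) lies 19 mm behind it (r.pinch_z is the distance from the TCP to the grasp point, in m); z points along the fingers, y is the line along which they close (so a half turn about z gives the same grasp; the last joint's range is limited). The gripper opens to 85 mm and grips with 20 to 120 N. Pads are 22 mm wide; open, the fingers measure 114 mm over their backs; the gripper's body (76 mm by 85 mm) begins 54 mm behind the grasp point. The pads swing forward as they close: fully open they stand 13 mm farther back than shut.
Start: joints at [-1.297, 0.351, 1.652, -0, 1.139, -0.085], TCP at [0.193, -0.515, 0.231] pointing down, gripper open.
Joint ranges: [-2.75, 2.75], [-0.79, 2.1], [0.01, 2.65], [-1.57, 4.71], [0.07, 3.14], [-2.87, 2.87]. Speed limits (rad/s): [2.22, 2.22, 2.79, 3.14, 3.14, 3.14].

### API

Orientations are given as [roll, pitch, yaw] about the fixed x, y, z axes, in that order (R = Rz(yaw) Ry(pitch) Rx(roll)).
In Python, from bench import r gives the robot as it stands.
- The arm moves only by the tool carry_out, never from a script. Its argument "commands" is a list of rows, each a list of 2 entries, a list of its own where there are three numbers: the shift along the world's x, y, z in m, then the turn, a rotation vector about the world's x, y, z in rad. A call has 1 to 20 rows; each row shifts and turns the commanded pose from where the row before left it; what a row does not reach is not made up. A row lasts 1/10 s, in which the tool goes at most 50 mm and 8.59 degrees, less where a joint would pass 70% of its speed; a pose out of reach is approached as far as the arm can. A call is refused whole if a number of a shift passes 0.05 or a number of a turn 0.15, either way. A call with a gripper value outside its range is refused whole. "hand" is the gripper's target within -1 to 1 (shut at 1, half-way at 0, fully open at -1), set as the call begins (left out, the last holds). The fingers move at their own pace and stop on an object; "force" is the grip in N (left out, the last holds). Time passes only in rows, so rows that do not move let the fingers close. It gives the time, the measured TCP pose, the force, the opening and the grip force at its end, in the units of the state.
- r.state(): the state, without advancing time (a new reading comes with each control period).
- r.camera(name): name is "side" or "top" or "wrist"; returns a dict with "color" (480x640x3 uint8, red, green, blue), "range_z" (480x640 float32, m along the optical axis (not along the pixel's ray), 0 where there is no reading), "fov_y" (degrees; the focal length in pixels is half the picture's height over the tangent of half this angle, whatever the lens; pixels are square), "cx", "cy" (the principal point, pixels), "dist_coeffs" ([k1, k2, p1, p2, k3] as OpenCV has them; the pictures are not rectified), "rvec" (rotation vector, rad) and "tvec" (3), from world to camera coordinates, as OpenCV has them; the wrist camera has in their place "mount" (4x4, takes a point from camera to tool coordinates, whose origin is the TCP and whose axes are the flange's). Camera axes: x right, y down, z forward; pixel columns grow to the right and rows downward; lengths in m; the calibration is good to about 2 mm. A picture is of the moment at which its call begins: read the wrist's pose just before it.
- r.hand_in(): hands the job in; it is judged then, once.
Trained networks look in a picture, given as the dict that the camera call returned (one of the last four; its "shot" number tells which), for a name from the list of things; names that differ only in an ending like _2 or _b are one class to them, and where a whole thing is asked for, a point or a joint stands for the part that bears it (a point fixed in the world has none). Each returns a list of dicts, best first, with "conf" (0 to 1); they miss things now and then, are a little off and sometimes report something else, mostly with a low value. They report only what shows in the picture. A call takes as long as a camera call.
- r.masks_of(picture, name): "pixels" (480x640 bool, what is visible of it) and "extent" ([centre column, centre row, width, height] in pixels, round what is visible of it).
The state is a dict: "clock": time; "q": joint angles; "joint_vel": joint speeds; "effort": joint torques, N m; "tcp_pos": TCP position; "ee_rot": TCP orientation; "ft_force": force on the tool from outside, world axes, zero at the start; "torque": the same for the moment, N m; "width": finger opening in m; "finger_force": force on a finger pad.
Only numpy, scipy, OpenCV 4.12 (cv2) and the standard library are available. Lean on these libraries where they do the work, as an engineer would, in place of code of your own. Each camera call takes 0.05 s, during which the arm holds its last target. There are 200 camera calls.

### The job

The sample disc has been set down beside the round recess in the open tray of the bench sample counter. With the fingertips, nudge it gently along the tray and over the recess's edge until it drops in and lies flat and fully down, then push the tray's front panel steadily, without slamming, until the tray is fully home. Do not pinch, lift or carry the disc, which is brittle, and leave the spare disc, the vial and the tweezers beside the counter where they are.

Things in the scene. Friction and masses are not known exactly. Their poses are not given: they have to be found in the camera images.
- counter: Fixed white instrument. Origin: worktop level, middle of the housing's front face. +x points into the housing (the way the tray closes), z up; the tray sticks out to -x. Housing 168 mm deep, 150 wide, 84 high; a round detector on top, from 64 mm behind the front face, rises 28 mm more. The tray's slot has its upper edge 3 mm above the tray's top: a disc not down in the recess strikes it.
- tray (a joint): Slide of the tray along the counter's +x, in m: 0 fully out, 0.160 fully home (hard stop, the front panel against the housing). It stays where it is left; moving it takes about 3 N, plus about 1 N per 0.15 m/s.
- recess (a point): Centre of the floor of the recess in the tray; moves with the tray, axes as the counter's. Recess 55 mm across, 9.5 mm deep, small chamfer. The tray's flat top is 9.5 mm above this point, 34 mm above the worktop, 126 mm wide; the front panel's inner face is 124 mm from this point on the -x side; fully out, the housing is 36 mm from it on the +x side.
- tray_front (a point): Point on the outer (-x) face of the tray's upright front panel, mid-width, 50 mm above the worktop; moves with the tray. The panel is 150 mm wide, 8 mm thick, and stands from 6 to 66 mm above the worktop (so 32 mm above the tray's top).
- sample_disc: The sample to load: grey pellet in a steel ring, a plain disc 52 mm across, 9 mm thick, about 60 g, loose, lying flat on the tray's top between recess and front panel, perhaps overhanging the recess's edge. Origin: centre of its underside, z up.
- spare_disc: An identical disc lying flat on the worktop to the right of the tray; origin: centre of its underside. To be left alone.
- vial: Small capped glass vial, 28 mm across and 60 mm high, standing on the worktop to the left of the counter; origin: centre of its underside. To be left alone.
- tweezers: Steel tweezers, 125 x 15 x 9 mm, lying on the worktop to the left of the tray, long axis along their y; origin: middle of their underside. To be left alone.

How it is judged:
By the outcome, as a careful person would: the job done as asked, in the order asked, and still so for the second after the job is handed in, with the robot touching nothing.
It also fails if it takes over 45 s, if anything falls off the work surface, if the arm or the gripper's body presses on something with over 40 N, if the wrist force passes 120 N, or if a joint passes its speed limit or range.

## Working session

There is one attempt and no reset: what is moved stays moved. The work goes in short steps, Python scripts to look and compute and a tool call to move; the robot and the scene stay as the last step left them, time stands still between calls to the robot, and variables do not carry over. Pictures are saved under pics/ and viewed, at most 10 in all, crops included, and the job is handed in when it is done.

Besides the shell and the picture viewer there is one more tool, called after "Request:" in YAML: its name, and indented under it one key for each argument. carry_out: Moves the arm, as the interface text tells. Its arguments: {"type":"object","properties":{"commands":{"type":"array"},"hand":{"type":"number"},"force":{"type":"number"}},"required":["commands"]}

```bash
mkdir -p pics; cat > h.py <<'E'
import numpy as np,cv2
from bench import r
from scipy.spatial.transform import Rotation as R
def world(p,st=None):
    f=240/np.tan(np.radians(p["fov_y"])/2)
    K=np.array([[f,0,p["cx"]],[0,f,p["cy"]],[0,0,1]])
    u,v=np.meshgrid(np.arange(640.),np.arange(480.))
    n=cv2.undistortPoints(np.stack([u,v],-1).reshape(-1,1,2),K,np.array(p["dist_coeffs"],float)).reshape(480,640,2)
    z=p["range_z"]
    c=np.dstack([n*z[...,None],z])
    if "rvec" in p:
        M=cv2.Rodrigues(np.array(p["rvec"],float))[0]
        return (c-np.array(p["tvec"]).reshape(3))@M
    m=np.array(p["mount"]);c=c@m[:3,:3].T+m[:3,3]
    e=np.array(st["ee_rot"]);W=R.from_euler("xyz",e).as_matrix() if e.size==3 else e
    return c@W.T+np.array(st["tcp_pos"])
def save(p,n): cv2.imwrite(f"pics/{n}.png",p["color"][...,::-1])
E
python3 - <<'E'
from h import *
s=r.state();print({k:np.round(v,3) for k,v in s.items()})
for c in("top","side"):
    p=r.camera(c);save(p,c+"0");w=world(p)
    for n in("counter","tray","tray_front","recess","sample_disc","spare_disc","vial","tweezers"):
        for d in r.masks_of(p,n)[:2]:
            m=d["pixels"]&(p["range_z"]>0);q=w[m]
            print(c,n,round(d["conf"],2),np.round(d["extent"]),np.round(np.median(q,0),3),np.round(np.percentile(q,2,0),3),np.round(np.percentile(q,98,0),3)) if m.any() else 0
a=cv2.imread("pics/top0.png");b=cv2.imread("pics/side0.png")
E
```

```text
{'clock': np.float64(0.0), 'q': array([-1.297,  0.351,  1.652, -0.   ,  1.139, -0.085]), 'joint_vel': array([ 0.001,  0.001, -0.001,  0.   ,  0.001, -0.001]), 'effort': array([-1.0000e-03, -5.0610e+01, -2.9141e+01, -0.0000e+00,  5.0000e-03,
        0.0000e+00]), 'tcp_pos': array([ 0.193, -0.515,  0.231]), 'ee_rot': array([-3.14 , -0.   ,  0.359]), 'ft_force': array([ 0.303, -0.113,  0.084]), 'torque': array([-0.026,  0.022, -0.022]), 'finger_force': np.float64(0.0), 'width': np.float64(0.085)}
top counter 0.56 [304. 201.  95. 180.] [ 0.62  -0.1    0.083] [ 0.443 -0.175  0.024] [ 0.764 -0.027  0.114]
top tray 0.98 [294. 247.  84.  93.] [ 0.517 -0.091  0.035] [ 0.437 -0.154  0.022] [ 0.599 -0.021  0.068]
top tray_front 0.63 [293. 246.  84.  92.] [ 0.517 -0.09   0.035] [ 0.437 -0.154  0.004] [ 0.6   -0.019  0.068]
top recess 0.81 [296. 246.  86.  90.] [ 0.517 -0.09   0.035] [ 0.439 -0.152  0.022] [ 0.599 -0.021  0.068]
top sample_disc 0.93 [294. 244.  27.  26.] [ 0.518 -0.082  0.044] [ 0.496 -0.104  0.039] [ 0.541 -0.06   0.047]
top sample_disc 0.38 [240. 185.  21.  17.] [0.633 0.026 0.
[... 612 characters left out ...]
5   0.032] [ 0.433 -0.148  0.012] [ 0.601 -0.005  0.064]
side tray_front 0.78 [326. 279. 107.  65.] [ 0.513 -0.05   0.032] [ 0.434 -0.147  0.014] [ 0.601 -0.005  0.064]
side recess 0.67 [325. 277. 109.  64.] [ 0.513 -0.051  0.032] [ 0.434 -0.149  0.013] [ 0.601 -0.005  0.064]
side sample_disc 0.9 [330. 273.  30.  19.] [ 0.515 -0.074  0.04 ] [ 0.493 -0.103  0.033] [ 0.54  -0.055  0.042]
side spare_disc 0.5 [324. 253.  25.  10.] [ 0.531 -0.234  0.006] [ 0.508 -0.282 -0.003] [ 0.555 -0.209  0.008]
side vial 0.93 [246. 306.  18.  44.] [0.634 0.039 0.036] [0.622 0.02  0.004] [0.647 0.044 0.059]
side tweezers 0.59 [345. 340.  25.  39.] [0.483 0.08  0.004] [ 0.47   0.02  -0.002] [0.504 0.112 0.008]
```

```bash
python3 - <<'E'
from h import *
p=r.camera("top");w=world(p)
cv2.imwrite("pics/topc.png",cv2.resize(p["color"][120:320,180:400,::-1],None,fx=3,fy=3))
print(np.round(np.array(r.camera("wrist")["mount"]),3).tolist())
x,y,z=w[...,0],w[...,1],w[...,2]
for n,m in(("panel",(z>.06)&(z<.072)&(x<.5)&(x>.4)&(y<.02)&(y>-.2)),("house",(z>.08)&(z<.088)&(x>.5)&(y<.02)&(y>-.25))):
    q=np.argwhere(m); xy=w[m][:,:2].astype(np.float32)
    print(n,len(xy),cv2.minAreaRect(xy))
m=(abs(z-.0435)<.004)&(x<.6)&(x>.45)&(y<0)&(y>-.17);print(cv2.minEnclosingCircle(w[m][:,:2].astype(np.float32)),np.median(w[m],0))
m=(z<.030)&(z>.02)&(x<.6)&(x>.45)&(y<-.04)&(y>-.14);print(m.sum(),np.median(w[m],0))
E
```

```text
[[-0.001, -0.966, -0.26, 0.066], [1.0, -0.001, 0.001, 0.001], [-0.002, -0.26, 0.966, -0.142], [0.0, 0.0, 0.0, 1.0]]
panel 324 ((0.44073110818862915, -0.07896675914525986), (0.14871379733085632, 0.008753533475100994), 83.60307312011719)
house 4507 ((0.7950873970985413, -0.11485250294208527), (0.1545252501964569, 0.3903951942920685), 85.40283203125)
((0.5239542126655579, -0.09064532816410065), 0.10471658408641815) [ 0.51965745 -0.08207806  0.04348321]
576 [ 0.56879898 -0.09297549  0.02563839]
```

View pics/topc.png

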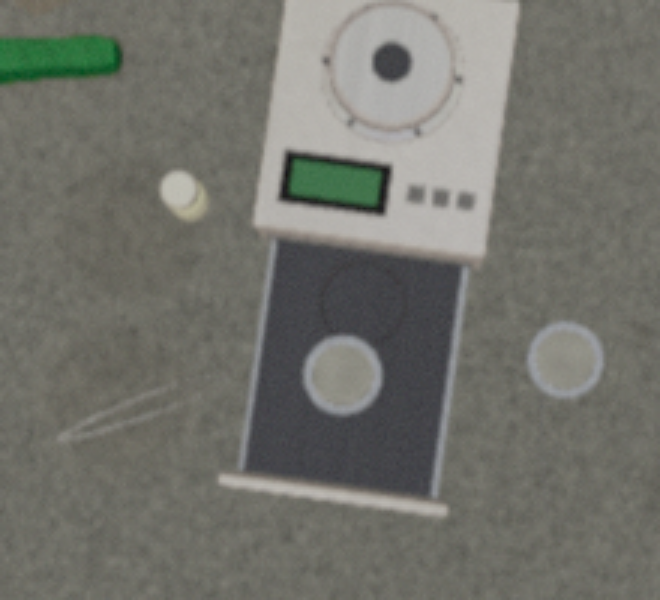

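The picture shows the tray open, with the disc at about (342,375) just in front of the faint recess ring at (365,305). The panel is at rows 480–510, and the counter's yaw is about -6.4°. The spare disc, vial and tweezers are all clear of the tray. Next I'll move above the gap behind the disc.

Request:
carry_out:
  commands:
    - [[0.023, 0.0365, 0], [0, 0, -0.039]]
    - [[0.023, 0.0365, 0], [0, 0, -0.039]]
    - [[0.023, 0.0365, 0], [0, 0, -0.039]]
    - [[0.023, 0.0365, 0], [0, 0, -0.039]]
    - [[0.023, 0.0365, 0], [0, 0, -0.039]]
    - [[0.023, 0.0365, 0], [0, 0, -0.039]]
    - [[0.023, 0.0365, 0], [0, 0, -0.039]]
    - [[0.023, 0.0365, 0], [0, 0, -0.039]]
    - [[0.023, 0.0365, 0], [0, 0, -0.039]]
    - [[0.023, 0.0365, 0], [0, 0, -0.039]]
    - [[0.023, 0.0365, 0], [0, 0, -0.04]]
    - [[0.023, 0.0365, -0.02], [0, 0, -0.04]]
    - [[0, 0, -0.02], [0, 0, 0]]
    - [[0, 0, 0], [0, 0, 0]]
    - [[0, 0, 0], [0, 0, 0]]
  hand: 0.43

```text
clock: 2.5
tcp_pos: [0.469, -0.0773, 0.1917]
ee_rot: [3.142, 0.0, -0.111]
ft_force: [1.1, -0.5, 0.3]
width: 0.0247
finger_force: 0.0
```

```bash
cat > look.py <<'E'
from h import *
import sys
s=r.state();p=r.camera("wrist");save(p,sys.argv[1]);w=world(p,s)
print({k:np.round(s[k],4) for k in("clock","tcp_pos","ee_rot","ft_force","width")})
x,y,z=w[...,0],w[...,1],w[...,2]
for d in r.masks_of(p,"sample_disc")[:2]:
    q=w[d["pixels"]&(p["range_z"]>0)];print(round(d["conf"],2),np.median(q,0).round(4),cv2.minEnclosingCircle(q[abs(q[:,2]-np.median(q[:,2]))<.003][:,:2].astype(np.float32)))
    A=np.c_[q[:,:2]-q[:,:2].mean(0),np.ones(len(q))];print("plane",np.linalg.lstsq(A,q[:,2],rcond=None)[0].round(4))
m=(z<.029)&(z>.018)&(x<.63)&(x>.5)&(abs(y+.093)<.04)&(p["range_z"]>0)
if m.any():
    q=w[m];print("recess",len(q),np.median(q,0).round(4),np.percentile(q,[1,99],0).round(4))
    c=[np.array(g) for g in q[::3]]
m=(z>.06)&(z<.07)&(x<.47)&(x>.4)&(y<.02)&(p["range_z"]>0)
if m.sum()>50: print("panel",cv2.minAreaRect(w[m][:,:2].astype(np.float32)))
m=(abs(z-.034)<.004)&(x>.47)&(x<.6);print("tray z",np.median(z[m]))
E
python3 look.py w1
```

```text
{'clock': np.float64(2.5), 'tcp_pos': array([ 0.469 , -0.0773,  0.1917]), 'ee_rot': array([ 3.1416e+00,  4.0000e-04, -1.1120e-01]), 'ft_force': array([ 1.0529, -0.536 ,  0.3483]), 'width': np.float64(0.0247)}
0.87 [ 0.5195 -0.0828  0.0418] ((0.5189739465713501, -0.08269122987985611), 0.026147207245230675)
plane [-0.002   0.0006  0.0417]
recess 5103 [ 0.5695 -0.0944  0.0239] [[ 0.5439 -0.12    0.0222]
 [ 0.5945 -0.0681  0.0275]]
panel ((0.4409080147743225, -0.07970564067363739), (0.14934788644313812, 0.008930020965635777), 83.52439880371094)
tray z 0.03334766735648134
```

View pics/w1.png

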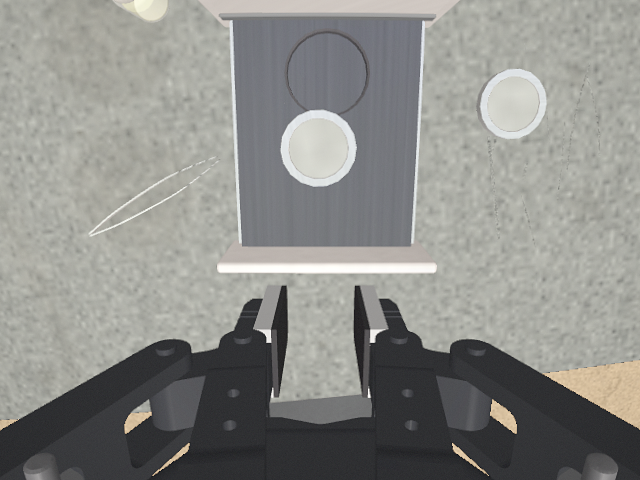

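The view shows the disc at (318,148) and the recess at (327,72). The fingers straddle the disc's line and will come down between the panel and the disc.

Request:
carry_out:
  commands:
    - [[0, 0, -0.015], [0, 0, 0]]
    - [[0, 0, -0.02], [0, 0, 0]]
    - [[0, 0, -0.02], [0, 0, 0]]
    - [[0, 0, -0.02], [0, 0, 0]]
    - [[0, 0, -0.02], [0, 0, 0]]
    - [[0, 0, -0.02], [0, 0, 0]]
    - [[0, 0, -0.015], [0, 0, 0]]
    - [[0, 0, -0.01], [0, 0, 0]]
    - [[0, 0, -0.006], [0, 0, 0]]
    - [[0, 0, -0.003], [0, 0, 0]]
    - [[0, 0, -0.002], [0, 0, 0]]
    - [[0, 0, 0], [0, 0, 0]]

```text
clock: 3.8
tcp_pos: [0.4694, -0.0771, 0.0406]
ee_rot: [3.142, -0.001, -0.111]
ft_force: [0.5, 0.5, -0.4]
width: 0.0241
finger_force: 0.0
```

```bash
python3 look.py w2; python3 -c "
from h import *
p=r.camera('side');cv2.imwrite('pics/s2.png',cv2.resize(p['color'][190:340,230:430,::-1],None,fx=4,fy=4))"
```

```text
{'clock': np.float64(3.8), 'tcp_pos': array([ 0.4694, -0.0771,  0.0406]), 'ee_rot': array([ 3.1415e+00, -5.0000e-04, -1.1120e-01]), 'ft_force': array([ 0.5458,  0.5426, -0.3791]), 'width': np.float64(0.0241)}
0.74 [ 0.52   -0.0823  0.0418] ((0.5188456177711487, -0.08215676248073578), 0.02607801929116249)
plane [ 0.001  -0.0023  0.0418]
recess 13667 [ 0.5627 -0.0934  0.0239] [[ 0.5437 -0.1207  0.0223]
 [ 0.5781 -0.0673  0.0268]]
panel ((0.454382985830307, -0.07619892805814743), (0.13369522988796234, 0.0340622141957283), 83.51538848876953)
tray z 0.03336702492295431
```

View pics/s2.png

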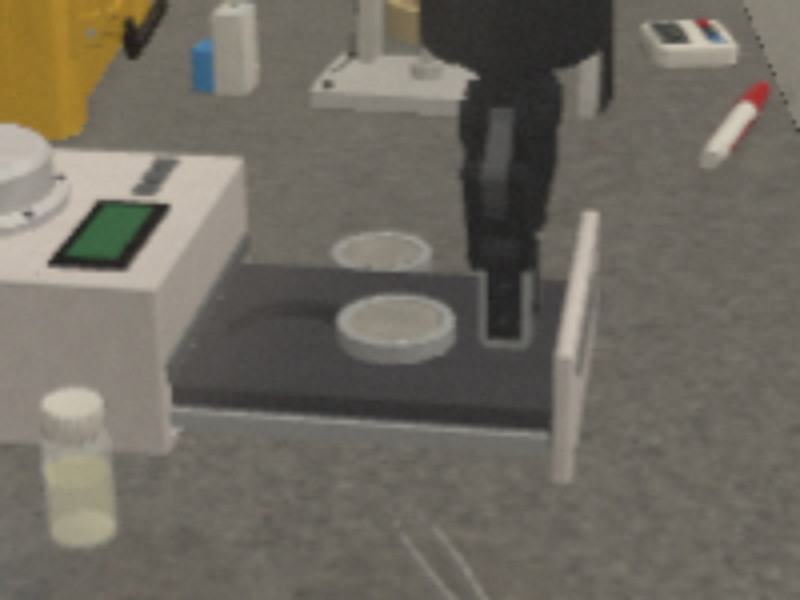

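The fingers are between the disc and the panel, with the tips just above the tray. I'll lower them a little more.

Request:
carry_out:
  commands:
    - [[0, 0, -0.001], [0, 0, 0]]
    - [[0, 0, -0.001], [0, 0, 0]]
    - [[0, 0, -0.001], [0, 0, 0]]
    - [[0, 0, 0], [0, 0, 0]]

```text
clock: 4.35
tcp_pos: [0.4691, -0.0769, 0.0372]
ee_rot: [-3.142, 0.0, -0.111]
ft_force: [-0.3, -0.3, 0.7]
width: 0.0244
finger_force: 0.0
```

Request:
carry_out:
  commands:
    - [[0, 0, -0.0015], [0, 0, 0]]
    - [[0.003, -0.0003, 0], [0, 0, 0]]
    - [[0.003, -0.0003, 0], [0, 0, 0]]
    - [[0.003, -0.0003, 0], [0, 0, 0]]
    - [[0.003, -0.0003, 0], [0, 0, 0]]
    - [[0.0025, -0.0005, 0], [0, 0, 0]]
    - [[0.0025, -0.0005, 0], [0, 0, 0]]
    - [[0.0025, -0.0006, 0], [0, 0, 0]]
    - [[0.0025, -0.0006, 0], [0, 0, 0]]
    - [[0.0025, -0.0006, 0], [0, 0, 0]]
    - [[0.0025, -0.0006, 0], [0, 0, 0]]
    - [[0.0025, -0.0006, 0], [0, 0, 0]]
    - [[0, 0, 0], [0, 0, 0]]

```text
clock: 5.65
tcp_pos: [0.499, -0.0823, 0.0358]
ee_rot: [3.142, -0.0, -0.111]
ft_force: [-0.2, -0.5, 0.4]
width: 0.0239
finger_force: 0.0
```

```bash
python3 look.py w3
```

```text
{'clock': np.float64(5.65), 'tcp_pos': array([ 0.499 , -0.0823,  0.0358]), 'ee_rot': array([ 3.1416e+00, -4.0000e-04, -1.1130e-01]), 'ft_force': array([-0.1762, -0.4943,  0.3832]), 'width': np.float64(0.0239)}
0.57 [ 0.5345 -0.0872  0.0418] ((0.533234179019928, -0.08712537586688995), 0.026135919615626335)
plane [ 0.0001 -0.0005  0.0418]
recess 16671 [ 0.5735 -0.0955  0.0239] [[ 0.5504 -0.1204  0.0223]
 [ 0.5948 -0.0672  0.0283]]
tray z 0.03333155638894454
```

View pics/w3.png

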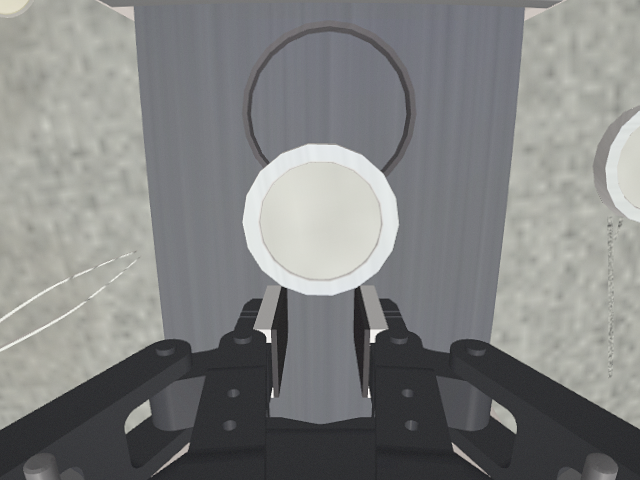

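The disc at (320,220) is held evenly by both fingers and already overhangs the recess. I'll keep pushing.

Request:
carry_out:
  commands:
    - [[0.0025, -0.0007, 0], [0, 0, 0]]
    - [[0.0025, -0.0007, 0], [0, 0, 0]]
    - [[0.0025, -0.0007, 0], [0, 0, 0]]
    - [[0.0025, -0.0007, 0], [0, 0, 0]]
    - [[0.0025, -0.0007, 0], [0, 0, 0]]
    - [[0.0025, -0.0006, 0], [0, 0, 0]]
    - [[0.0025, -0.0006, 0], [0, 0, 0]]
    - [[0.002, -0.0003, 0], [0, 0, 0]]
    - [[0.002, -0.0003, 0], [0, 0, 0]]
    - [[0.002, -0.0003, 0], [0, 0, 0]]
    - [[0.002, -0.0003, 0], [0, 0, 0]]
    - [[0.002, -0.0003, 0], [0, 0, 0]]
    - [[0.002, -0.0003, 0], [0, 0, 0]]
    - [[0.002, -0.0003, 0], [0, 0, 0]]
    - [[0.002, -0.0002, 0], [0, 0, 0]]
    - [[0.0015, -0.0002, 0], [0, 0, 0]]
    - [[0, 0, 0], [0, 0, 0]]

```text
clock: 7.45
tcp_pos: [0.5339, -0.0894, 0.0358]
ee_rot: [3.142, -0.0, -0.111]
ft_force: [1.0, 0.3, 0.4]
width: 0.024
finger_force: 0.0
```

```bash
python3 look.py w4
```

```text
{'clock': np.float64(7.45), 'tcp_pos': array([ 0.5339, -0.0894,  0.0358]), 'ee_rot': array([ 3.1416e+00, -2.0000e-04, -1.1120e-01]), 'ft_force': array([0.96  , 0.2661, 0.3639]), 'width': np.float64(0.024)}
0.91 [ 0.568  -0.0943  0.0322] ((0.5664852261543274, -0.0941116064786911), 0.026540938764810562)
plane [-0.0036  0.0023  0.0322]
recess 1629 [ 0.5877 -0.0912  0.024 ] [[ 0.5561 -0.1212  0.0224]
 [ 0.5949 -0.0663  0.0289]]
tray z 0.03312483442251025
```

View pics/w4.png

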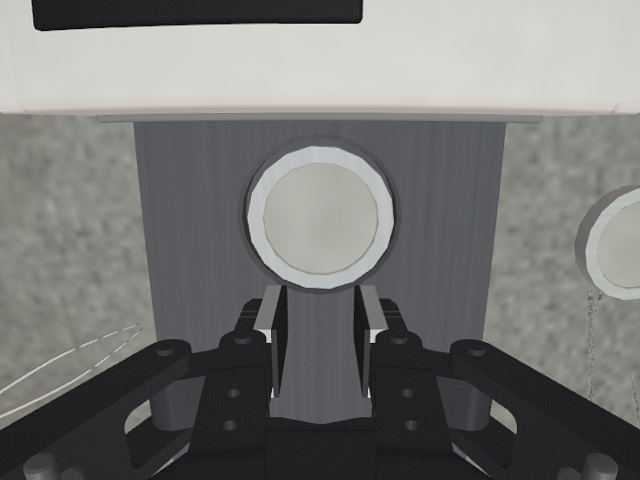

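The disc lies at (320,218) inside the recess. It is flat (slope about 0.2 mm across), with its top just under the tray surface. Now I'll withdraw and go in front of the panel.

Request:
carry_out:
  commands:
    - [[-0.004, 0.0005, 0], [0, 0, 0]]
    - [[-0.006, 0.0005, 0], [0, 0, 0]]
    - [[0, 0, 0.02], [0, 0, 0]]
    - [[0, 0, 0.03], [0, 0, 0]]
    - [[-0.02, 0.002, 0.02], [0, 0, 0]]
    - [[-0.03, 0.003, 0], [0, 0, 0]]
    - [[-0.03, 0.003, 0], [0, 0, 0]]
    - [[-0.025, 0.003, 0], [0, 0, 0]]
    - [[-0.007, 0.001, 0], [0, 0, 0]]
    - [[0, 0, -0.02], [0, 0, 0]]
    - [[0, 0, -0.02], [0, 0, 0]]
    - [[0, 0, -0.015], [0, 0, 0]]
    - [[0, 0, -0.005], [0, 0, 0]]
    - [[0, 0, 0], [0, 0, 0]]
  hand: 1

```text
clock: 8.95
tcp_pos: [0.4117, -0.0763, 0.0455]
ee_rot: [-3.141, 0.001, -0.111]
ft_force: [0.7, 0.4, -0.1]
width: -0.0002
finger_force: 0.0
```

```bash
python3 - <<'E'
from h import *
p=r.camera('side');w=world(p)
cv2.imwrite('pics/s5.png',cv2.resize(p['color'][190:340,230:430,::-1],None,fx=4,fy=4))
for d in r.masks_of(p,"sample_disc")[:1]:
    q=w[d["pixels"]&(p["range_z"]>0)];print(d["conf"],np.median(q,0).round(4))
E
```

```text
0.68 [ 0.5641 -0.0915  0.031 ]
```

View pics/s5.png

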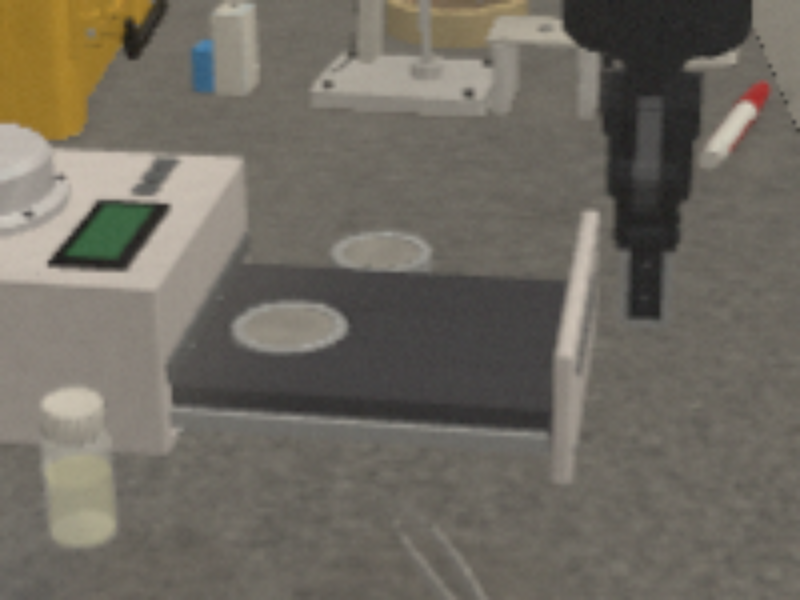

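The side view shows the disc flush in the recess at (290,327) and the shut fingers in front of the panel at (645,315). I'll push the tray steadily.

Request:
carry_out:
  commands:
    - [[0.005, -0.0006, 0], [0, 0, 0]]
    - [[0.003, -0.0003, 0], [0, 0, 0]]
    - [[0.002, -0.0002, 0], [0, 0, 0]]
    - [[0.002, -0.0002, 0], [0, 0, 0]]
    - [[0.002, -0.0002, 0], [0, 0, 0]]
    - [[0.002, -0.0002, 0], [0, 0, 0]]
    - [[0.003, -0.0003, 0], [0, 0, 0]]
    - [[0.004, -0.0005, 0], [0, 0, 0]]
    - [[0.005, -0.0006, 0], [0, 0, 0]]
    - [[0.005, -0.0006, 0], [0, 0, 0]]
    - [[0.005, -0.0006, 0], [0, 0, 0]]
    - [[0.005, -0.0006, 0], [0, 0, 0]]
    - [[0.005, -0.0005, 0], [0, 0, 0]]
    - [[0.005, -0.0006, 0], [0, 0, 0]]
    - [[0.005, -0.0005, 0], [0, 0, 0]]
    - [[0.005, -0.0006, 0], [0, 0, 0]]
    - [[0.005, -0.0005, 0], [0, 0, 0]]
    - [[0.005, -0.0006, 0], [0, 0, 0]]
    - [[0.005, -0.0006, 0], [0, 0, 0]]
    - [[0.005, -0.0006, 0], [0, 0, 0]]

```text
clock: 11.05
tcp_pos: [0.4951, -0.0858, 0.0458]
ee_rot: [-3.142, 0.0, -0.111]
ft_force: [-3.3, 2.7, -1.4]
width: -0.0002
finger_force: 1.6
```

Request:
carry_out:
  commands:
    - [[0.005, -0.0006, 0], [0, 0, 0]]
    - [[0.005, -0.0006, 0], [0, 0, 0]]
    - [[0.005, -0.0005, 0], [0, 0, 0]]
    - [[0.005, -0.0006, 0], [0, 0, 0]]
    - [[0.005, -0.0005, 0], [0, 0, 0]]
    - [[0.005, -0.0006, 0], [0, 0, 0]]
    - [[0.005, -0.0006, 0], [0, 0, 0]]
    - [[0.005, -0.0006, 0], [0, 0, 0]]
    - [[0.005, -0.0005, 0], [0, 0, 0]]
    - [[0.005, -0.0006, 0], [0, 0, 0]]
    - [[0.005, -0.0006, 0], [0, 0, 0]]
    - [[0.004, -0.0004, 0], [0, 0, 0]]
    - [[0.004, -0.0004, 0], [0, 0, 0]]
    - [[0.003, -0.0003, 0], [0, 0, 0]]
    - [[0.002, -0.0002, 0], [0, 0, 0]]
    - [[0.001, -0.0001, 0], [0, 0, 0]]

```text
clock: 12.65
tcp_pos: [0.5638, -0.0936, 0.0458]
ee_rot: [3.141, -0.0, -0.111]
ft_force: [-2.6, -0.5, -1.3]
width: 0.0
finger_force: 1.5
```

Request:
carry_out:
  commands:
    - [[0.003, -0.0003, 0], [0, 0, 0]]
    - [[0.003, -0.0003, 0], [0, 0, 0]]
    - [[0.003, -0.0003, 0], [0, 0, 0]]
    - [[0.002, -0.0002, 0], [0, 0, 0]]
    - [[0.002, -0.0002, 0], [0, 0, 0]]
    - [[0.002, -0.0002, 0], [0, 0, 0]]
    - [[0.001, -0.0001, 0], [0, 0, 0]]
    - [[0.001, -0.0001, 0], [0, 0, 0]]
    - [[0.001, -0.0001, 0], [0, 0, 0]]

```text
clock: 13.55
tcp_pos: [0.5817, -0.0953, 0.0458]
ee_rot: [3.142, -0.0, -0.111]
ft_force: [-3.2, -2.1, 0.5]
width: 0.0
finger_force: 1.5
```

```bash
cat > gap.py <<'E'
from h import *
p=r.camera('top');w=world(p);n=np.array([.9936,-.1128]);t=np.array([.1128,.9936])
a=(w[...,:2]-[.568,-.0941])@n;b=(w[...,:2]-[.568,-.0941])@t;z=w[...,2]
m=(z>.058)&(z<.072)&(a>-.14)&(a<.06)&(abs(b)<.075)&(abs(b)>.035);print("panel a",np.percentile(a[m],[2,50,98]))
m=(z>.08)&(z<.088)&(abs(b)<.07)&(abs(b)>.045)&(a<.1);print("house min",np.percentile(a[m],[1,3]))
E
python3 gap.py
```

```text
panel a [0.02602128 0.02789438 0.03138261]
house min [0.07728455 0.07891101]
```

Request:
carry_out:
  commands:
    - [[0.001, -0.0001, 0], [0, 0, 0]]
    - [[0.001, -0.0001, 0], [0, 0, 0]]
    - [[0.001, -0.0001, 0], [0, 0, 0]]
    - [[0, 0, 0], [0, 0, 0]]

```text
clock: 14.0
tcp_pos: [0.5839, -0.0954, 0.0458]
ee_rot: [-3.141, 0.002, -0.111]
ft_force: [-8.4, -0.7, 5.5]
width: 0.0001
finger_force: 4.2
```

Request:
carry_out:
  commands:
    - [[0.001, -0.0001, 0], [0, 0, 0]]
    - [[0.0005, 0, 0], [0, 0, 0]]
    - [[0, 0, 0], [0, 0, 0]]

```text
clock: 14.3
tcp_pos: [0.5839, -0.0954, 0.0458]
ee_rot: [-3.141, 0.006, -0.111]
ft_force: [-17.7, -1.0, 12.0]
width: -0.0001
finger_force: 8.6
```

The position has stopped changing while the force rises, so the tray is on its hard stop. I'll back off.

Request:
carry_out:
  commands:
    - [[-0.002, 0.0002, 0], [0, 0, 0]]
    - [[-0.005, 0.0005, 0], [0, 0, 0]]
    - [[-0.02, 0.002, 0], [0, 0, 0]]
    - [[-0.03, 0.003, 0], [0, 0, 0]]
    - [[-0.03, 0.003, 0.02], [0, 0, 0]]
    - [[-0.03, 0.003, 0.04], [0, 0, 0]]
    - [[-0.03, 0.003, 0.04], [0, 0, 0]]
    - [[0, 0, 0.03], [0, 0, 0]]
    - [[0, 0, 0], [0, 0, 0]]

```text
clock: 15.2
tcp_pos: [0.441, -0.0814, 0.1796]
ee_rot: [3.14, -0.008, -0.111]
ft_force: [1.4, -0.0, -0.1]
width: -0.0003
finger_force: 0.0
```

```bash
python3 gap.py; python3 -c "
from h import *
p=r.camera('side');cv2.imwrite('pics/s6.png',cv2.resize(p['color'][190:340,230:430,::-1],None,fx=4,fy=4))"
```

```text
panel a [0.02719975 0.0314193  0.03568741]
house min [0.03576306 0.03719201]
```

View pics/s6.png

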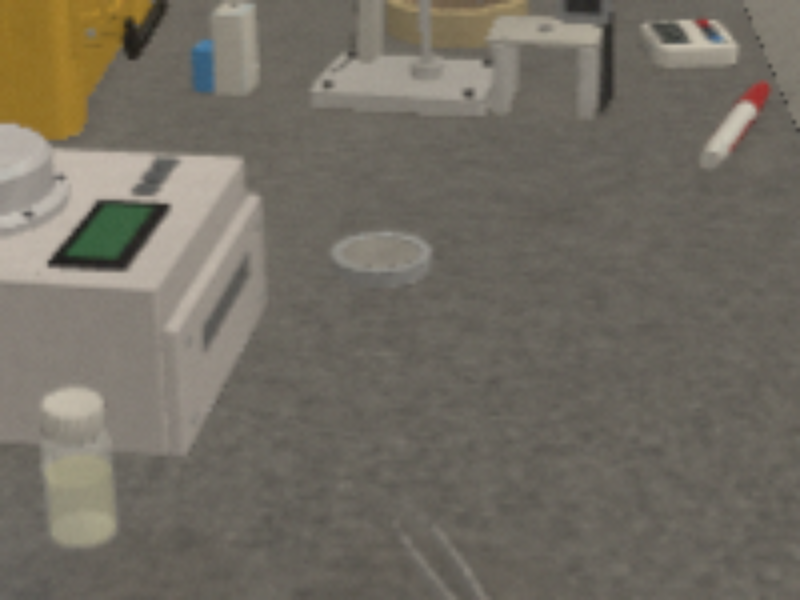

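The panel sits flush against the housing at (215,320), and the spare disc, vial and tweezers have not moved. I'll hand in the job.

```bash
python3 -c "
from bench import r
print(r.hand_in())"
```

```text
the job is handed in; nothing more can be done
None
```

The sample disc was nudged into the recess and lay flat and fully down, the tray was pushed steadily to its hard stop, the other items were left where they were, and the job is handed in.

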